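# Load the cell changer of a photometer from the drying rack

### The job

Load the photometer's cell changer: move the four optical cells from the drying rack to the carriage, each into the spring-clip holder whose channel matches the cell's length, standing lengthwise in the channel and pressed down until it stands fully home on the holder's floor. The cells are glass: keep them upright, never tip one over, and leave all four released.

Things in the scene. Friction and masses are not known exactly. Their poses are not given: they have to be found in the camera images.
- cell_10: Optical cell, the shortest: square post: an upright block 15 mm long (its x) x 15 mm wide (its y) x 66 mm high, white frosted side walls, glass end windows, white lid 10 mm high and 2 mm narrower on top. Origin at the centre of its underside, z up. About 22 g. At the start it stands in a slot of the drying rack, its length along the slot.
- cell_30: Optical cell, the second shortest: an upright block 35 mm long (its x) x 15 mm wide (its y) x 66 mm high, white frosted side walls, glass end windows, white lid 10 mm high and 2 mm narrower on top. Origin at the centre of its underside, z up. About 36 g. At the start it stands in a slot of the drying rack, its length along the slot.
- cell_50: Optical cell, the second longest: an upright block 55 mm long (its x) x 15 mm wide (its y) x 66 mm high, white frosted side walls, glass end windows, white lid 10 mm high and 2 mm narrower on top. Origin at the centre of its underside, z up. About 50 g. At the start it stands in a slot of the drying rack, its length along the slot.
- cell_100: Optical cell, the longest: an upright block 105 mm long (its x) x 15 mm wide (its y) x 66 mm high, white frosted side walls, glass end windows, white lid 10 mm high and 2 mm narrower on top. Origin at the centre of its underside, z up. About 85 g. At the start it stands in a slot of the drying rack, its length along the slot.
- holder_10: Dark spring-clip holder for the 15 mm cell, on the carriage: channel along its x, 25 mm long between low end stops; holders differ only in this length. Origin: centre of its underside, below the channel's centre; channel floor (seat) 6 mm above it. All holders: fixed wall at y = -12.5 mm, sprung leaf on the +y side; both flare at the top, to 24 and 26 mm above the seat.
- holder_30: Dark spring-clip holder for the 35 mm cell, on the carriage: channel along its x, 45 mm long between low end stops; holders differ only in this length. Origin: centre of its underside, below the channel's centre; channel floor (seat) 6 mm above it. All holders: a cell up to 4 mm off the centre line or off the middle of the channel is guided in; end stops flare to 17 mm above the seat.
- holder_50: Dark spring-clip holder for the 55 mm cell, on the carriage: channel along its x, 65 mm long between low end stops; holders differ only in this length. Origin: centre of its underside, below the channel's centre; channel floor (seat) 6 mm above it. All holders: the leaf resists from 18 mm above the seat and takes 3 to 12 N of push down; a cell let go too early tips over.
- holder_100: Dark spring-clip holder for the 105 mm cell, on the carriage: channel along its x, 115 mm long between low end stops; holders differ only in this length. Origin: centre of its underside, below the channel's centre; channel floor (seat) 6 mm above it. All holders: once let go, the leaf holds the cell and shifts it up to 6 mm sideways against the fixed wall, which is right.
- drying_rack: Grey plastic rack, fixed on the table, 150 x 200 mm, with 4 equal slots 45 mm apart along its y; slots run along its x, 120 mm long, 17 mm wide, slot floor 5 mm above the table, slot walls 24 mm above the table. Origin at the centre of its underside. Cells in neighbouring slots have 30 mm free between them: open the fingers only to about 40 mm there.
- carriage: Aluminium slide plate of the cell changer, fixed on the table, 156 x 208 x 8 mm, with the 4 holders side by side 52 mm apart along its y, in any order, their channels along its x. Origin at the centre of its underside. Cells in neighbouring holders have about 35 mm free between them.

How it is judged:
By the outcome, as a careful person would: the job done as asked, in the order asked, and still so for the second after the job is handed in, with the robot touching nothing.
It also fails if it takes over 102 s, if anything falls off the work surface, if the arm or the gripper's body presses on something with over 40 N, if the wrist force passes 120 N, or if a joint passes its speed limit or range.

### The arm

A 6-joint arm with a two-finger parallel gripper is mounted at the origin on a cart in front of the work surface, level with it; the furniture and walls round the work are solid. World frame = base frame: x ahead of the robot, y to its left, z up, the work surface at z = 0. Lengths are in mm, angles in rad, forces in N, time in s.
With the tool pointing down it reaches from about 400 to 925 mm from the base axis. Payload 12.5 kg.
Tool frame: the origin (TCP) lies at the very end of the fingers, on their centre line; the grasp point (between the pads) lies 19 mm behind it; z points along the fingers, y is the direction in which the jaws open and shut (so a half turn about z gives the same grasp; the last joint's range is limited). The gripper opens to 95 mm and grips with 3 to 60 N. Pads are 20 mm wide; open, the fingers measure 119 mm over their backs; the gripper's body (75 mm by 180 mm) begins 59 mm behind the grasp point.
Start: joints at [-1.414, 0.491, 1.559, -0, 1.092, -0.106], TCP at [162.388, -603.553, 214.661] pointing down, gripper open.
Joint ranges: [-3.1, 3.1], [-0.84, 2.19], [0.05, 2.79], [-1.13, 4.28], [0.06, 2.93], [-2.69, 2.69]. Speed limits (rad/s): [2.22, 2.22, 2.79, 3.14, 3.14, 3.14].

### API

Orientations are given as [roll, pitch, yaw] about the fixed x, y, z axes, in that order (R = Rz(yaw) Ry(pitch) Rx(roll)).
In Python, from cell import env gives the robot as it stands.
- The arm moves only by the shell command python3 -m pendant 'ROWS'. ROWS is JSON, a list that holds one entry, the list of rows, each a list of 5 numbers: the opening, from 0 (shut) to 1 (fully open), then the shift along the tool's x, y, z in m, then the turn about the tool's z in rad. A call has exactly 8 rows; each row is the pose to reach, as a shift and turn from the pose commanded when the call began, along the tool's axes at that moment; what a row does not reach only later rows make up. A row lasts 1/10 s, in which the tool goes at most 50 mm and 8.59 degrees, less where a joint would pass 70% of its speed; a pose out of reach is approached as far as the arm can. A call with a gripper value outside its range is refused whole. The fingers move at their own pace and stop on an object; the grip force is fixed at half the most. Time passes only in rows, so rows that repeat a pose let the fingers close, or fill a call up. It gives the time, the measured TCP pose, the force and the opening at its end, in the units of the state.
- env.state(): the state, without advancing time (a new reading comes with each control period).
- env.read_camera(name): name is "scene" or "top"; returns a dict with "image" (400x640x3 uint8, blue, green, red), "range_z" (400x640 float32, mm along the optical axis (not along the pixel's ray), 0 where there is no reading), "fx", "fy", "cx", "cy" (pixels), "rvec" (rotation vector, rad) and "tvec" (3), from world to camera coordinates, as OpenCV has them. Camera axes: x right, y down, z forward; pixel columns grow to the right and rows downward; lengths in mm; the calibration is good to about 2 mm. A picture is of the moment at which its call begins.
- env.job_done(): hands the job in, once; it reports no verdict.
The state is a dict: "t": time; "joints": joint angles; "qvel": joint speeds; "tau": joint torques, N m; "eef_pos": TCP position; "tcp_rot": TCP orientation; "ft_force": force on the tool from outside, world axes, zero at the start; "moment": the same for the moment, N m; "opening": opening from 0.0 (shut) to 1.0 (fully open).
Only numpy, scipy, OpenCV 4.12 (cv2) and the standard library are available. Lean on these libraries where they do the work, as an engineer would, in place of code of your own. Each camera call takes 0.05 s, during which the arm holds its last target. There are 200 camera calls.

## Working session

There is one attempt and no reset: what is moved stays moved. The work goes in short steps, Python scripts to look and compute and a shell command to move; the robot and the scene stay as the last step left them, time stands still between calls to the robot, and variables do not carry over. Pictures are saved under pics/ and viewed, about 12 in all and at most 16, crops included, and the job is handed in when it is done.

```bash
ls; mkdir -p pics
python3 - <<'E'
from cell import env
import cv2,numpy as np
print(env.state())
for n in("scene","top"):
    c=env.read_camera(n); cv2.imwrite(f"pics/{n}0.png",c["image"]); np.savez(f"pics/{n}0.npz",**c)
    R=cv2.Rodrigues(np.array(c["rvec"],float))[0]; print(n,c["fx"],c["cx"],c["cy"],(-R.T@np.array(c["tvec"]).ravel()).round(),R.round(2).tolist())
E
```

```text
pics
{'t': 0.0, 'joints': array([-1.41360015e+00,  4.91554356e-01,  1.55946796e+00,  2.28947708e-06,
        1.09166579e+00, -1.05633382e-01]), 'qvel': array([ 0.00161448, -0.0017918 ,  0.00095808, -0.00031684,  0.00039003,
        0.00071446]), 'tau': array([ 1.34032667e-03, -6.12647724e+01, -2.58175063e+01,  6.93055429e-02,
        4.82429273e-02, -1.15897315e-04]), 'eef_pos': array([ 162.34764873, -603.29367865,  214.05859859]), 'tcp_rot': array([-3.14050352e+00, -1.17520542e-04,  2.62828436e-01]), 'ft_force': array([-0.47639578,  0.79112927,  0.60497565]), 'moment': array([ 0.01460762, -0.01002114, -0.03506529]), 'opening': 0.9991239184740455}
scene 516.4979769120276 318.68111444269067 202.8101383353833 [-188.  673.  814.] [[-0.53, -0.85, -0.0], [-0.57, 0.36, -0.74], [0.62, -0.39, -0.68]]
top 473.95276055217647 325.2554930122534 192.93136180585313 [391. 226. 939.] [[-0.0, -1.0, -0.0], [-0.99, 0.0, -0.13], [0.13, 0.0, -0.99]]
```

View pics/scene0.png

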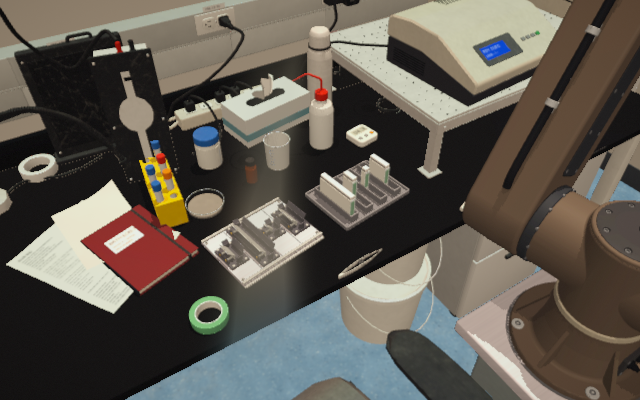

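View pics/top0.png

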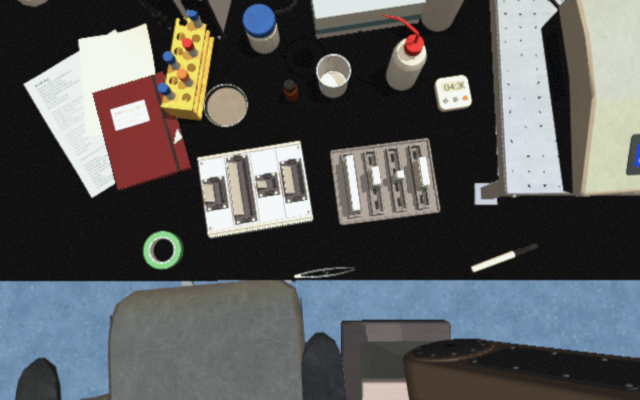

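The overview shows the carriage at about cols 197–313 and the rack at cols 330–440 in the top view, with a shelf to the right (leg at 485,193). Next I'll zoom in and measure points.

```bash
cat > h.py <<'E'
import cv2,numpy as np
from cell import env
def load(f): return dict(np.load(f))
def snap(n,tag):
    c=env.read_camera(n); np.savez(f"pics/{n}{tag}.npz",**c); return load(f"pics/{n}{tag}.npz")
def cam(c):
    R=cv2.Rodrigues(c["rvec"].astype(float).reshape(3,1))[0]; t=c["tvec"].astype(float).ravel(); return R,t
def ray(c,u,v,z):
    "pixel(s) onto plane z"
    R,t=cam(c); u=np.atleast_1d(u).astype(float); v=np.atleast_1d(v).astype(float)
    d=np.stack([(u-c["cx"])/c["fx"],(v-c["cy"])/c["fy"],np.ones_like(u)],-1)@R; o=-R.T@t
    return o+d*((z-o[2])/d[:,2])[:,None]
def cloud(c):
    R,t=cam(c); h,w=c["range_z"].shape; u,v=np.meshgrid(np.arange(w),np.arange(h)); Z=c["range_z"].astype(float)
    P=np.stack([(u-c["cx"])/c["fx"]*Z,(v-c["cy"])/c["fy"]*Z,Z],-1)
    W=(P-t)@R; W[Z==0]=np.nan; return W
def proj(c,P):
    return cv2.projectPoints(np.array(P,float).reshape(-1,3),c["rvec"].astype(float),c["tvec"].astype(float),np.array([[c["fx"],0,c["cx"]],[0,c["fy"],c["cy"]],[0,0,1.]]),None)[0].reshape(-1,2)
def crop(c,x0,y0,x1,y1,s,f): cv2.imwrite(f,cv2.resize(c["image"][y0:y1,x0:x1],None,fx=s,fy=s,interpolation=cv2.INTER_CUBIC))
E
python3 - <<'E'
from h import *
c=load("pics/top0.npz"); crop(c,190,130,450,245,3,"pics/topz.png")
W=cloud(c)
np.set_printoptions(suppress=True,precision=0,linewidth=200)
for v in (160,175,185,200): print(v,[tuple(W[v,u].round().tolist()) for u in range(340,440,6)])
print("table",W[230,330],W[250,400])
# tall things in region
for (u,v) in [(490,100),(530,100),(485,193),(570,100),(453,95),(405,60),(333,75),(290,92),(365,20)]: print(u,v,W[v,u])
m=(W[...,2]>60)&(W[...,2]<85); n,l,s,ce=cv2.connectedComponentsWithStats(m[130:245,190:450].astype(np.uint8))
print(s,ce)
E
```

```text
160 [(578.0, 198.0, 3.0), (566.0, 189.0, 66.0), (565.0, 178.0, 69.0), (577.0, 162.0, 7.0), (578.0, 150.0, 7.0), (578.0, 138.0, 5.0), (574.0, 128.0, 24.0), (578.0, 114.0, 3.0), (575.0, 104.0, 21.0), (577.0, 90.0, 6.0), (575.0, 81.0, 21.0), (578.0, 66.0, 3.0), (574.0, 57.0, 21.0), (567.0, 53.0, 60.0), (565.0, 43.0, 69.0), (576.0, 19.0, 11.0), (578.0, 5.0, 1.0)]
175 [(548.0, 198.0, 4.0), (546.0, 187.0, 17.0), (537.0, 178.0, 70.0), (547.0, 163.0, 5.0), (548.0, 150.0, 3.0), (543.0, 141.0, 34.0), (536.0, 134.0, 70.0), (547.0, 115.0, 5.0), (547.0, 103.0, 7.0), (542.0, 95.0, 37.0), (536.0, 89.0, 72.0), (547.0, 67.0, 5.0), (546.0, 56.0, 9.0), (541.0, 50.0, 41.0), (536.0, 45.0, 71.0), (547.0, 19.0, 4.0), (548.0, 6.0, 1.0)]
185 [(528.0, 199.0, 3.0), (524.0, 188.0, 25.0), (518.0, 178.0, 68.0), (527.0, 163.0, 7.0), (528.0, 151.0, 3.0), (525.0, 141.0, 23.0), (520.0, 132.0, 52.0), (527.0, 115.0, 4.0), (527.0, 103.0, 5.0), (527.0, 91.0, 2.0), (527.0, 79.0, 6.0), (527.0, 67.0, 6.0), (527.0, 55.0, 5.0), (523.0, 48.0, 30.0), (519.0, 42.0, 57.0), (527.0, 19.0, 4.0), (526.0, 9.0, 9.0)]
200 [(497.0, 199.0, 7.0), (498.0, 187.0, 3.0), (490.0, 178.0, 67.0), (490.0, 168.0, 71.0), (497.0, 151.0, 5.0), (497.0, 140.0, 8.0), (497.0, 127.0, 4.0), (495.0, 118.0, 23.0), (498.0, 103.0, 1.0), (495.0, 94.0, 19.0), (497.0, 80.0, 4.0), (495.0, 71.0, 20.0), (497.0, 56.0, 3.0), (495.0, 47.0, 21.0), (497.0, 32.0, 2.0), (497.0, 20.0, 3.0), (497.0, 9.0, 6.0)]
table [438. 219.  -2.] [399.  82.   2.]
490 100 [ 703. -109.    1.]
530 100 [ 648. -119.  164.]
485 193 [507. -80.  33.]
570 100 [ 623. -145.  241.]
453 95 [709. -30.  16.]
405 60 [738.  83. 122.]
333 75 [757. 212.   2.]
290 92 [705. 296.  47.]
365 20 [853. 148.  48.]
[[    0     0   260   115 29023]
 [  156    25    15    56   433]
 [  228    26    12    30   237]
 [  181    36    10    19   146]
 [  206    40     9     9    61]] [[128.  57.]
 [163.  52.]
 [234.  41.]
 [186.  45.]
 [210.  44.]]
```

View pics/topz.png

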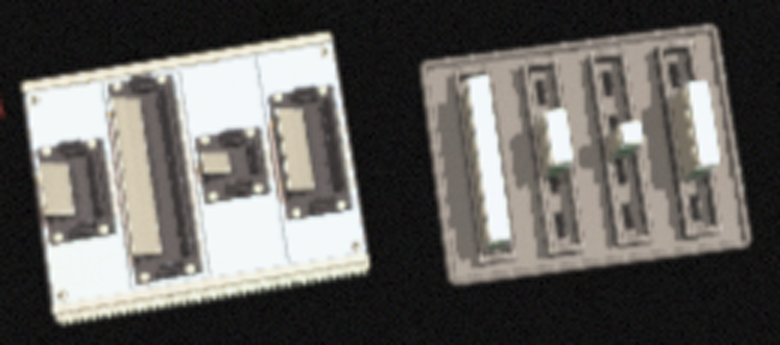

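Rack slots left to right hold cells 100, 30, 10 and 50 (crop cols 485, 557, 628, 703). Carriage holders left to right are 30, 100, 10 and 50 (crop cols 75, 155, 233, 311). Next I'll measure them accurately.

```bash
cat > m.py <<'E'
from h import *
np.set_printoptions(suppress=True,precision=1,linewidth=200)
c=load("pics/top0.npz"); im=c["image"]; W=cloud(c)
g=im.min(2)
# lids in top view
roi=np.zeros(g.shape,np.uint8); roi[145:222,338:432]=1
m=((g>200)&(roi>0)).astype(np.uint8)
n,l,s,ce=cv2.connectedComponentsWithStats(m)
for i in range(1,n):
    if s[i,4]<25: continue
    v,u=np.nonzero(l==i); P=ray(c,u,v,71)[:,:2]
    r=cv2.minAreaRect(P.astype(np.float32)); d=P-P.mean(0); w,V=np.linalg.eigh(d.T@d); a=V[:,1]*np.sign(V[0,1])
    print("lid",s[i,4],"mean",P.mean(0),"rect",r[0],r[1],"yaw %.3f"%np.arctan2(a[1],a[0]),"ext",np.sqrt(12*w/len(P)))
# carriage plate outline in top view
roi[:]=0; roi[130:245,190:320]=1
m=((g>150)&(roi>0)).astype(np.uint8); m=cv2.morphologyEx(m,cv2.MORPH_CLOSE,np.ones((25,25)))
def quad(cnt,c,z,nm):
    h=cv2.convexHull(cnt); q=cv2.approxPolyN(h,4).reshape(4,2) if hasattr(cv2,"approxPolyN") else cv2.boxPoints(cv2.minAreaRect(h))
    P=ray(c,q[:,0],q[:,1],z)[:,:2]; e=np.roll(P,-1,0)-P
    print(nm,q.tolist(),P.tolist(),"c",P.mean(0),"len",np.linalg.norm(e,axis=1),"ang",np.degrees(np.arctan2(e[:,1],e[:,0])))
cn=max(cv2.findContours(m,0,2)[0],key=cv2.contourArea); quad(cn,c,8,"carr top")
# rack outline: brownish grey
roi[:]=0; roi[130:235,322:450]=1
m=((im.max(2)>60)&(roi>0)).astype(np.uint8); m=cv2.morphologyEx(m,cv2.MORPH_CLOSE,np.ones((15,15)))
cn=max(cv2.findContours(m,0,2)[0],key=cv2.contourArea); quad(cn,c,5,"rack")
# beige parts heights
hsv=cv2.cvtColor(im,cv2.COLOR_BGR2HSV)
for nm,(u,v) in {"30b":(190+57//3,130+190//3),"30d":(190+90//3,130+190//3),"100b":(190+135//3,130+180//3),"100d":(190+170//3,130+180//3),"50b":(190+293//3,130+150//3),"50d":(190+325//3,130+150//3)}.items():
    w=W[v-3:v+4,u-8:u+9]; print(nm,w[...,2].mean(0),"y",w[...,1].mean(0)[[0,-1]])
# shelf extents
for z0,z1 in ((120,200),(200,450)):
    q=W[(W[...,2]>z0)&(W[...,2]<z1)&(W[...,1]<0)]; print("tall",z0,np.percentile(q[:,0],[0,1,5]),q[:,1].max(),q[:,2].max())
s=load("pics/scene0.npz"); crop(s,190,140,430,300,3,"pics/scz.png")
Ws=cloud(s)
for z0,z1 in ((120,200),(200,450)):
    q=Ws[:150][(Ws[:150,:,2]>z0)&(Ws[:150,:,2]<z1)&(Ws[:150,:,1]<0)&(Ws[:150,:,0]>300)]; print("tall s",z0,np.percentile(q[:,0],[0,1,5]),q[:,1].max(),q[:,2].max())
E
python3 m.py
```

```text
lid 367 mean [522.7 177. ] rect (523.3544921875, 177.10888671875) (102.07069396972656, 12.30174446105957) yaw 0.127 ext [ 12.4 102.2]
lid 186 mean [544.4  43.9] rect (544.7078247070312, 44.02633285522461) (52.20866394042969, 12.251380920410156) yaw 0.127 ext [12.3 52.2]
lid 115 mean [536.8 133.5] rect (536.9654541015625, 133.4879913330078) (32.34479522705078, 12.09351634979248) yaw 0.135 ext [12.3 32.5]
lid 43 mean [539.   88.5] rect (539.0306396484375, 89.06871795654297) (11.203629493713379, 13.161981582641602) yaw -0.207 ext [11.3 13. ]
carr top [[313, 220], [208, 237], [197, 157], [300, 140]] [[457.56679152487067, 252.22323936542836], [424.74126307956226, 457.78619850280677], [584.3063645463411, 484.51386289836034], [618.5173396509005, 278.52638661806077]] c [521.3 368.3] len [208.2 161.8 208.8 163.1] ang [  99.1    9.5  -80.6 -170.7]
rack [[441, 212], [339, 225], [329, 150], [429, 137]] [[472.9912757755387, -0.46949946317857894], [447.80431027651855, 201.09751611599248], [598.5217651767638, 220.30695790245838], [624.6907611503245, 18.641719845641546]] c [536.  109.9] len [203.1 1
[... 275 characters left out ...]
3  8.   8.1 19.2 38.9 38.1 35.9 35.4 32.4 31.2 29.6 26.8 25.8 20.6 13.7 13.4 13.2] y [423.  390.2]
100d [26.8 25.8 20.6 13.7 13.4 13.2 13.5 13.1 11.9 23.6 31.2 34.7  nan 12.4 14.   8.7  7.9] y [397.5 369.3]
50b [ 7.5  7.4  7.1 12.2 22.1 34.1 38.7 36.5 33.8 33.1 30.7 28.5 27.8 24.8 14.8 13.3 13.1] y [319.9 287.7]
50d [28.5 27.8 24.8 14.8 13.3 13.1 13.2 13.4 14.7 15.3 28.6 31.3 34.7 37.3 18.5  8.7  6.7] y [296.4 266.3]
tall 120 [257.6 491.  498.3] -0.004375878037597223 199.99568694274438
tall 200 [238.7 249.4 257.4] -0.004165248780373924 449.9866227017931
tall s 120 [485.8 488.6 490.5] -0.06629443164211876 199.99008389310953
tall s 200 [475.  481.  489.5] -0.17305142073972624 312.4616718762687
```

```bash
python3 -c "
from h import *
s=load('pics/scene0.npz'); crop(s,190,140,430,300,3,'pics/scz.png')"
```

```text
(no output)
```

View pics/scz.png

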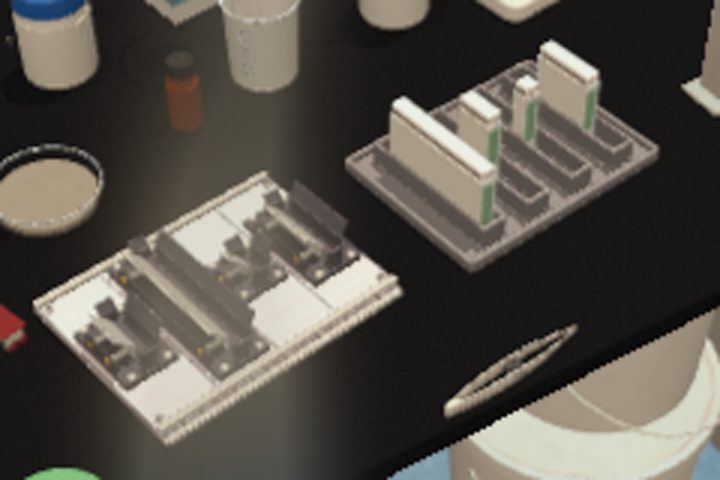

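The scene crop shows the leaf, a sloped light plate, on the +y side of each holder. The fixed walls are on the −y side, and all cells stand upright. Now the holder centres from the depth, and a check of the lids in the scene camera.

```bash
cat > m2.py <<'E'
from h import *
np.set_printoptions(suppress=True,precision=1,linewidth=200)
yaw=0.162; C=np.array([521.,368.]); ex=np.array([np.cos(yaw),np.sin(yaw)]); ey=np.array([-ex[1],ex[0]])
for cn in ("top","scene"):
    c=load(f"pics/{cn}0.npz"); W=cloud(c); P=W.reshape(-1,3); im=c["image"].reshape(-1,3)
    L=np.c_[(P[:,:2]-C)@ex,(P[:,:2]-C)@ey,P[:,2]]
    k=(abs(L[:,0])<90)&(abs(L[:,1])<115)&(L[:,2]>-5)&(L[:,2]<60)
    L=L[k]; col=im[k].max(1)
    pl=(col>200)&(abs(L[:,2]-8)<4)
    print(cn,"plate z",np.median(L[pl,2]),"x ext",np.percentile(L[pl,0],[.5,99.5]),"y",np.percentile(L[pl,1],[.5,99.5]))
    for yc,n in ((78,"30"),(26,"100"),(-26,"10"),(-78,"50")):
        q=(abs(L[:,1]-yc)<25)
        b=q&(col<130)&(abs(L[:,0])<70)&(L[:,2]>5)&(L[:,2]<20)
        hi=q&(L[:,2]>33); left=hi&(L[:,1]>yc); right=hi&(L[:,1]<yc)
        pc=lambda a:np.percentile(a,[1,99]) if len(a) else a
        print(n,"base x",pc(L[b,0]),"mid",pc(L[b,0]).mean(),"y",pc(L[b,1]),"| hi x",pc(L[hi,0]),"mid",pc(L[hi,0]).mean(),"leaf y",pc(L[left,1]),"wall y",pc(L[right,1]))
s=load("pics/scene0.npz"); W=cloud(s); m=((abs(W[...,2]-71)<8)&(s["image"].min(2)>170)).astype(np.uint8); m[:140]=0;m[230:]=0;m[:,:290]=0;m[:,430:]=0
n,l,st,ce=cv2.connectedComponentsWithStats(m)
for i in range(1,n):
    if st[i,4]<10: continue
    v,u=np.nonzero(l==i); P=ray(s,u,v,71)[:,:2]; r=cv2.minAreaRect(P.astype(np.float32)); print("lid scene",st[i,4],P.mean(0),r)
E
python3 m2.py
```

```text
top plate z 7.6858201619414395 x ext [-78.5  79.1] y [-102.3  102.5]
30 base x [-28.9  31.8] mid 1.4530790385429064 y [56.8 96.8] | hi x [-14.9  20.9] mid 3.016469049492245 leaf y [85.3 94.2] wall y [56.6 64.9]
100 base x [-63.2  64.8] mid 0.788712261296574 y [ 5.4 44.5] | hi x [-48.   55.5] mid 3.7904776400582634 leaf y [33.  42.5] wall y [ 4.6 10. ]
10 base x [-18.9  21.4] mid 1.2225046260232961 y [-46.2  -5.6] | hi x [-5.7 17.5] mid 5.92780950104014 leaf y [-18.9  -9.7] wall y [-47.2 -30.1]
50 base x [-38.6  40.8] mid 1.0826620646316236 y [-96.9 -56.5] | hi x [-24.9  33.8] mid 4.430751942169717 leaf y [-70.6 -61.7] wall y [-99.2 -84.9]
scene plate z 8.973431287153524 x ext [-80.9  76.2] y [-99.8 103.1]
30 base x [-31.7  29.4] mid -1.1359076141949291 y [ 59.7 101. ] | hi x [-20.4  28.7] mid 4.14204738635137 leaf y [78.4 96.1] wall y [57.3 67.8]
100 base x [-66.2  64.3] mid -0.9300041894091109 y [ 9.6 49.4] | hi x [-52.  55.] mid 1.5260201809890965 leaf y [34.  44.4] wall y [ 5.1 13.8]
10 base x [-21.7  19.3] mid -1.202020073892939 y [-45.9  -5.4] | hi x [-14.4  20.3] mid 2.9563065012495375 leaf y [-20.8  -8.5] wall y [-45.3 -29. ]
50 base x [-41.   39.6] mid -0.6865249901821429 y [-98.7 -54.5] | hi x [-27.3  30.4] mid 1.5712691274635358 leaf y [-70.1 -59.1] wall y [-99.  -89.9]
lid scene 77 [543.4  44.3] ((543.94775390625, 44.42134475708008), (52.12412643432617, 12.557723045349121), 7.5298848152160645)
lid scene 22 [538.1  88.9] ((538.1076049804688, 88.64160919189453), (13.523872375488281, 11.819042205810547), 17.497053146362305)
lid scene 52 [535.6 133.8] ((535.4116821289062, 133.76913452148438), (32.74957275390625, 12.304464340209961), 6.42188024520874)
lid scene 178 [520.6 177.3] ((522.251708984375, 177.66595458984375), (103.33897399902344, 12.751039505004883), 7.691352844238281)
```

```bash
cat >> h.py <<'E'
def rel(x,y,z,yaw,base=None):
    "shift (m) and turn from pose base=(x,y,z,yaw) or the measured one, in tool axes"
    s=env.state(); b=base or (*s["eef_pos"],s["tcp_rot"][2]); p=b[3]
    d=np.array([x-b[0],y-b[1],z-b[2]])/1000
    return [round(float(k),4) for k in (d[0]*np.cos(p)+d[1]*np.sin(p), d[0]*np.sin(p)-d[1]*np.cos(p), -d[2], p-yaw)]
E
python3 - <<'E'
from h import *
np.set_printoptions(suppress=True,precision=0)
for n in("top","scene"):
    W=cloud(load(f"pics/{n}0.npz")); 
    for x0 in (480,520,560,600):
        q=W[(W[...,0]>x0)&(W[...,0]<x0+40)&(W[...,1]<20)&(W[...,2]>100)&(W[...,2]<330)]
        print(n,x0,len(q),np.percentile(q[:,1],[90,99,100]) if len(q) else "",np.percentile(q[:,2],[1,50,99]) if len(q) else "")
b=(162.4,-603.5,214.7,.263)
for p in [(290,-330,260,.263),(410,-50,240,.2),(544,44,150,.127),(544,44,100,.127)]: print(p,rel(*p,b))
E
```

```text
top 480 3452 [-87. -71. -70.] [132. 233. 259.]
top 520 3779 [-85. -71. -70.] [137. 237. 278.]
top 560 3889 [-86. -71. -69.] [137. 250. 297.]
top 600 3802 [-86. -71. -70.] [137. 252. 305.]
scene 480 4509 [-101.  -70.  -66.] [110. 196. 260.]
scene 520 2770 [-97. -69. -67.] [137. 262. 281.]
scene 560 2772 [-103.  -69.  -67.] [138. 280. 299.]
scene 600 2402 [-98. -70. -67.] [137. 296. 306.]
(290, -330, 260, 0.263) [0.1943, -0.2309, -0.0453, 0.0]
(410, -50, 240, 0.2) [0.383, -0.4701, -0.0253, 0.063]
(544, 44, 150, 0.127) [0.5368, -0.526, 0.0647, 0.136]
(544, 44, 100, 0.127) [0.5368, -0.526, 0.1147, 0.136]
```

```bash
python3 -m pendant '[[[0.42,0.194,-0.231,-0.045,0],[0.42,0.194,-0.231,-0.045,0],[0.42,0.194,-0.231,-0.045,0],[0.42,0.194,-0.231,-0.045,0],[0.42,0.194,-0.231,-0.045,0],[0.42,0.194,-0.231,-0.045,0],[0.42,0.194,-0.231,-0.045,0],[0.42,0.194,-0.231,-0.045,0]]]'
python3 -c "
from h import *
b=(290,-330,260,.263)
print(env.state()['joints'])
for p in [(410,-50,240,.2),(544,44,150,.127)]: print(p,rel(*p,b),rel(*p))"
```

```text
t: 0.9
eef_pos: [290.3, -329.3, 260.0]
tcp_rot: [3.141, -0.0, 0.265]
ft_force: [0.2, -0.7, 0.5]
opening: 0.431
[-9.98979397e-01  1.70467996e-01  1.92478968e+00 -1.08996389e-04
  1.04535495e+00  3.06634093e-01]
(410, -50, 240, 0.2) [0.1887, -0.2392, 0.02, 0.063] [0.1888, -0.2381, 0.02, 0.0652]
(544, 44, 150, 0.127) [0.3425, -0.2951, 0.11, 0.136] [0.3427, -0.2937, 0.11, 0.1382]
```

```bash
python3 -m pendant '[[[0.42,0.189,-0.239,0.02,0.063],[0.42,0.189,-0.239,0.02,0.063],[0.42,0.189,-0.239,0.02,0.063],[0.42,0.189,-0.239,0.02,0.063],[0.42,0.189,-0.239,0.02,0.063],[0.42,0.189,-0.239,0.02,0.063],[0.42,0.189,-0.239,0.02,0.063],[0.42,0.255,-0.263,0.02,0.1]]]'
python3 -c "
from h import *
for p in [(544.3,44.1,150,.127),(544.3,44.1,110,.127)]: print(p,rel(*p))"
```

```text
t: 1.7
eef_pos: [449.9, -22.3, 239.3]
tcp_rot: [3.141, 0.002, 0.162]
ft_force: [0.7, -1.7, 0.6]
opening: 0.418
(544.3, 44.1, 150, 0.127) [0.1038, -0.0504, 0.0893, 0.0347]
(544.3, 44.1, 110, 0.127) [0.1038, -0.0504, 0.1293, 0.0347]
```

```bash
python3 -m pendant '[[[0.42,0.104,-0.05,0.089,0.035],[0.42,0.104,-0.05,0.089,0.035],[0.42,0.104,-0.05,0.089,0.035],[0.42,0.104,-0.05,0.089,0.035],[0.42,0.104,-0.05,0.089,0.035],[0.42,0.104,-0.05,0.089,0.035],[0.42,0.104,-0.05,0.089,0.035],[0.42,0.104,-0.05,0.089,0.035]]]'
python3 -c "
from h import *
for p in [(544.3,44.1,36,.127)]: print(p,rel(*p))
c=snap('top','1');crop(c,330,100,530,240,3,'pics/t1.png')
s=snap('scene','1');crop(s,270,90,470,240,3,'pics/s1.png')"
```

```text
t: 2.5
eef_pos: [545.5, 43.9, 151.7]
tcp_rot: [3.141, -0.002, 0.127]
ft_force: [-0.1, 0.1, 0.0]
opening: 0.423
(544.3, 44.1, 36, 0.127) [-0.0012, -0.0003, 0.1157, -0.0002]
```

View pics/s1.png

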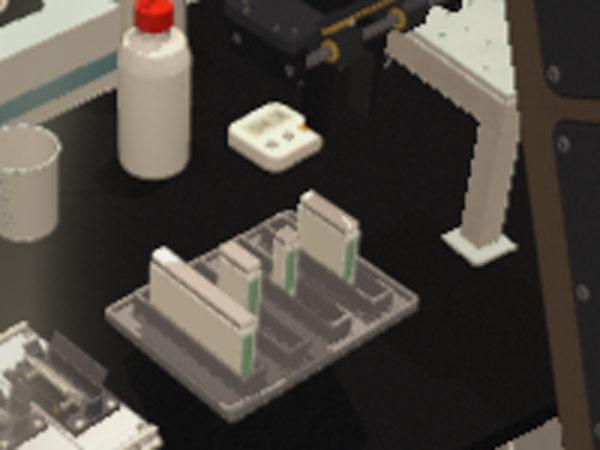

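The gripper hangs at (300–410, 20–110) in the crop, above the rack and clear of the shelf edge (395,45). Descending slowly on cell_50.

```bash
python3 -m pendant '[[[0.42,-0.001,0,0.02,0],[0.42,-0.001,0,0.04,0],[0.42,-0.001,0,0.06,0],[0.42,-0.001,0,0.08,0],[0.42,-0.001,0,0.1,0],[0.42,-0.001,0,0.115,0],[0.42,-0.001,0,0.115,0],[0.42,-0.001,0,0.115,0]]]'
```

```text
t: 3.4
eef_pos: [544.7, 44.5, 36.1]
tcp_rot: [3.141, -0.0, 0.128]
ft_force: [-0.3, 0.0, 0.1]
opening: 0.42
```

```bash
python3 -m pendant '[[[0,0,0,0,0],[0,0,0,0,0],[0,0,0,0,0],[0,0,0,0,0],[0,0,0,0,0],[0,0,0,0,0],[0,0,0,-0.01,0],[0,0,0,-0.02,0]]]'; python3 -m pendant '[[[0,0,0,-0.02,0],[0,0,0,-0.045,0],[0,0,0,-0.07,0],[0,0,0,-0.095,0],[0,0,0,-0.115,0],[0,0,0,-0.115,0],[0,0,0,-0.115,0],[0,0,0,-0.115,0]]]'
python3 -c "
from h import *
# holder 50
print(rel(533.6,291,135,.162), env.state()['eef_pos'])"
```

```text
t: 4.2
eef_pos: [544.5, 44.6, 56.2]
tcp_rot: [-3.142, 0.001, 0.128]
ft_force: [0.8, -0.3, 0.0]
opening: 0.159
t: 5.0
eef_pos: [544.1, 44.6, 169.8]
tcp_rot: [-3.141, 0.001, 0.128]
ft_force: [-0.5, -0.2, -0.4]
opening: 0.156
[0.021, -0.2457, 0.0348, -0.0342] [544.08800825  44.5938387  169.75990647]
```

```bash
python3 -m pendant '[[[0,0.021,-0.246,0.01,-0.034],[0,0.021,-0.246,0.01,-0.034],[0,0.021,-0.246,0.01,-0.034],[0,0.021,-0.246,0.01,-0.034],[0,0.021,-0.246,0.035,-0.034],[0,0.021,-0.246,0.035,-0.034],[0,0.021,-0.246,0.035,-0.034],[0,0.021,-0.246,0.035,-0.034]]]'
python3 - <<'E'
from h import *
print(rel(533.6,291,45,.162), env.state()['eef_pos'])
c=snap('top','2');s=snap('scene','2')
a=c["image"][110:250,210:380]; b=s["image"][150:290,200:370]
cv2.imwrite('pics/p2.png',cv2.resize(np.hstack([a,b]),None,fx=2.3,fy=2.3,interpolation=cv2.INTER_CUBIC))
E
```

```text
t: 5.8
eef_pos: [534.1, 290.3, 135.3]
tcp_rot: [3.141, 0.001, 0.161]
ft_force: [-0.5, -0.1, -0.2]
opening: 0.156
[-0.0004, -0.0007, 0.0903, -0.0007] [534.1375263  290.3352759  135.27904063]
```

View pics/p2.png

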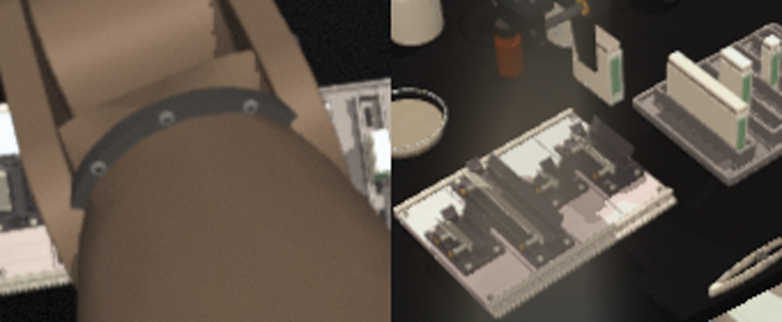

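The top view is blocked by the arm. The scene view shows the cell held upright at (600,65) over holder_50. Lowering it.

```bash
python3 -m pendant '[[[0,0,-0.001,0.03,0],[0,0,-0.001,0.055,0],[0,0,-0.001,0.063,0],[0,0,-0.001,0.068,0],[0,0,-0.001,0.073,0],[0,0,-0.001,0.078,0],[0,0,-0.001,0.083,0],[0,0,-0.001,0.086,0]]]';  python3 -m pendant '[[[0,0,0,0.002,0],[0,0,0,0.004,0],[0,0,0,0.005,0],[0,0,0,0.005,0],[0,0,0,0.005,0],[0,0,0,0.005,0],[0,0,0,0.005,0],[0,0,0,0.005,0]]]'
```

```text
t: 6.7
eef_pos: [534.2, 291.9, 49.8]
tcp_rot: [3.141, -0.001, 0.162]
ft_force: [0.5, -3.4, 0.4]
opening: 0.16
t: 7.5
eef_pos: [533.9, 292.1, 45.0]
tcp_rot: [3.141, -0.0, 0.162]
ft_force: [-0.4, -5.0, 5.8]
opening: 0.157
```

```bash
python3 -m pendant '[[[0,0,0,0.001,0],[0,0,0,0.002,0],[0,0,0,0.003,0],[0,0,0,0.003,0],[0,0,0,0.003,0],[0,0,0,0.003,0],[0,0,0,0.003,0],[0,0,0,0.003,0]]]'
```

```text
t: 8.3
eef_pos: [534.1, 292.2, 44.8]
tcp_rot: [-3.142, -0.002, 0.162]
ft_force: [-8.2, -9.2, 35.3]
opening: 0.156
```

Travel stopped hard at z=44.8 with 35 N, so the cell is home. Releasing and retracting.

```bash
python3 -m pendant '[[[0,0,0,-0.003,0],[0.2,0,0,-0.003,0],[0.42,0,0,-0.003,0],[0.42,0,0,-0.003,0],[0.42,0,0,-0.003,0],[0.42,0,0,-0.003,0],[0.42,0,0,-0.03,0],[0.42,0,0,-0.07,0]]]'
python3 -c "
from h import *
b=None
print(rel(539,88.8,115,.127),rel(539,88.8,36,.127), env.state()['eef_pos'])"
```

```text
t: 9.1
eef_pos: [532.9, 291.9, 110.3]
tcp_rot: [3.141, 0.005, 0.162]
ft_force: [0.6, 0.2, 0.4]
opening: 0.42
[-0.0267, 0.2014, -0.0047, 0.0348] [-0.0267, 0.2014, 0.0743, 0.0348] [532.88239844 291.87872781 110.29060946]
```

```bash
python3 -m pendant '[[[0.42,-0.027,0.201,-0.01,0.035],[0.42,-0.027,0.201,-0.01,0.035],[0.42,-0.027,0.201,-0.01,0.035],[0.42,-0.027,0.201,-0.01,0.035],[0.42,-0.027,0.201,-0.01,0.035],[0.42,-0.027,0.201,-0.01,0.035],[0.42,-0.027,0.201,-0.01,0.035],[0.42,-0.027,0.201,-0.01,0.035]]]'
python3 - <<'E'
from h import *
print(rel(539,88.8,36,.127), env.state()['eef_pos'])
c=snap('top','3');s=snap('scene','3')
a=c["image"][110:250,190:360]; b=s["image"][150:290,200:370]
cv2.imwrite('pics/p3.png',cv2.resize(np.hstack([a,b]),None,fx=2.3,fy=2.3,interpolation=cv2.INTER_CUBIC))
E
```

```text
t: 9.9
eef_pos: [539.6, 90.8, 121.5]
tcp_rot: [-3.142, 0.0, 0.129]
ft_force: [0.0, 0.1, -0.0]
opening: 0.42
[-0.0008, 0.0019, 0.0855, 0.0015] [539.55388598  90.79648744 121.45465294]
```

View pics/p3.png

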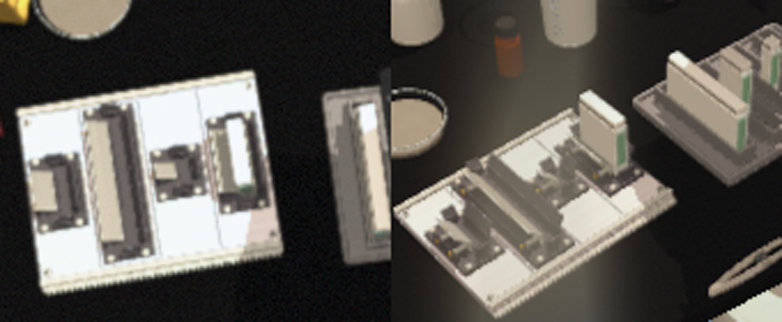

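Cell_50 stands upright in its holder (left image 240,155). Descending on cell_10.

```bash
python3 -m pendant '[[[0.42,-0.001,0.002,0.02,0],[0.42,-0.001,0.002,0.05,0],[0.42,-0.001,0.002,0.07,0],[0.42,-0.001,0.002,0.085,0],[0.42,-0.001,0.002,0.085,0],[0.3,-0.001,0.002,0.085,0],[0,-0.001,0.002,0.085,0],[0,-0.001,0.002,0.085,0]]]';python3 -m pendant '[[[0,0,0,0,0],[0,0,0,0,0],[0,0,0,0,0],[0,0,0,-0.015,0],[0,0,0,-0.04,0],[0,0,0,-0.07,0],[0,0,0,-0.1,0],[0,0,0,-0.1,0]]]'
python3 -c "
from h import *
print(rel(525.2,342.3,130,.162), env.state()['eef_pos'])"
```

```text
t: 10.8
eef_pos: [539.3, 87.6, 37.5]
tcp_rot: [3.141, -0.001, 0.127]
ft_force: [-0.2, 0.6, -0.1]
opening: 0.22
t: 11.6
eef_pos: [540.4, 87.3, 140.0]
tcp_rot: [3.141, -0.006, 0.127]
ft_force: [0.4, -0.2, -0.2]
opening: 0.155
[0.0172, -0.2549, 0.01, -0.0351] [540.38667775  87.28269472 140.03148079]
```

```bash
python3 -m pendant '[[[0,0.017,-0.255,0,-0.035],[0,0.017,-0.255,0,-0.035],[0,0.017,-0.255,0,-0.035],[0,0.017,-0.255,0,-0.035],[0,0.017,-0.255,0.01,-0.035],[0,0.017,-0.255,0.01,-0.035],[0,0.017,-0.255,0.01,-0.035],[0,0.017,-0.255,0.01,-0.035]]]'
python3 - <<'E'
from h import *
print(rel(525.2,342.3,45,.162), env.state()['eef_pos'])
s=snap('scene','4'); W=cloud(s)
# held cell: bright low-saturation pixels between z=95 and 165 near the tool
P=env.state()['eef_pos']; k=(np.hypot(W[...,0]-P[0],W[...,1]-P[1])<60)&(W[...,2]>85)&(W[...,2]<175)&(s["image"].min(2)>110)
q=W[k]; print(len(q),np.percentile(q,[1,50,99],axis=0).round(1).tolist())
b=s["image"][110:270,200:380]; cv2.imwrite('pics/p4.png',cv2.resize(b,None,fx=3,fy=3,interpolation=cv2.INTER_CUBIC))
E
```

```text
t: 12.4
eef_pos: [523.5, 341.5, 126.1]
tcp_rot: [3.141, 0.001, 0.162]
ft_force: [-0.6, -0.8, 0.1]
opening: 0.159
[0.0018, -0.0005, 0.0811, -0.0005] [523.46159142 341.48448063 126.07485922]
105 [[512.9, 333.6, 95.9], [517.3, 342.0, 113.9], [527.0, 350.4, 162.3]]
```

View pics/p4.png

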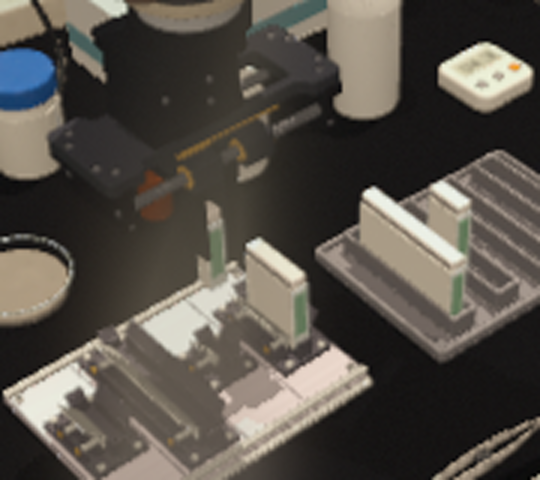

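Cell_10 is held upright (215,240) next to the seated cell_50. Inserting.

```bash
python3 -m pendant '[[[0,0.002,-0.001,0.03,0],[0,0.002,-0.001,0.053,0],[0,0.002,-0.001,0.058,0],[0,0.002,-0.001,0.063,0],[0,0.002,-0.001,0.068,0],[0,0.002,-0.001,0.073,0],[0,0.002,-0.001,0.078,0],[0,0.002,-0.001,0.079,0]]]';  python3 -m pendant '[[[0,0,0,0.001,0],[0,0,0,0.002,0],[0,0,0,0.003,0],[0,0,0,0.004,0],[0,0,0,0.004,0],[0,0,0,0.004,0],[0,0,0,0.004,0],[0,0,0,0.004,0]]]'
```

```text
t: 13.25
eef_pos: [525.5, 343.4, 47.6]
tcp_rot: [3.141, -0.0, 0.162]
ft_force: [1.1, -3.8, 1.2]
opening: 0.155
t: 14.05
eef_pos: [525.7, 344.0, 45.9]
tcp_rot: [-3.141, -0.002, 0.162]
ft_force: [-4.6, -6.2, 21.4]
opening: 0.154
```

```bash
python3 -m pendant '[[[0,0,0,-0.002,0],[0.2,0,0,-0.002,0],[0.42,0,0,-0.002,0],[0.42,0,0,-0.002,0],[0.42,0,0,-0.002,0],[0.42,0,0,-0.002,0],[0.42,0,0,-0.03,0],[0.42,0,0,-0.07,0]]]'
python3 -c "
from h import *
print(rel(536.5,133.6,120,.127), env.state()['eef_pos'])"
```

```text
t: 14.85
eef_pos: [524.4, 343.3, 112.3]
tcp_rot: [3.14, 0.004, 0.162]
ft_force: [0.5, -0.1, 0.7]
opening: 0.418
[-0.0218, 0.209, -0.0077, 0.0347] [524.38653429 343.34999027 112.33985245]
```

```bash
python3 -m pendant '[[[0.42,-0.022,0.208,-0.008,0.035],[0.42,-0.022,0.208,-0.008,0.035],[0.42,-0.022,0.208,-0.008,0.035],[0.42,-0.022,0.208,-0.008,0.035],[0.42,-0.022,0.208,-0.008,0.035],[0.42,-0.022,0.208,-0.008,0.035],[0.42,-0.022,0.208,-0.008,0.035],[0.42,-0.022,0.208,-0.008,0.035]]]'
python3 - <<'E'
from h import *
print(rel(536.5,133.6,36,.127), env.state()['eef_pos'])
c=snap('top','5');s=snap('scene','5')
a=c["image"][110:250,190:360]; b=s["image"][150:290,200:370]
cv2.imwrite('pics/p5.png',cv2.resize(np.hstack([a,b]),None,fx=2.3,fy=2.3,interpolation=cv2.INTER_CUBIC))
E
```

```text
t: 15.65
eef_pos: [537.0, 136.4, 121.5]
tcp_rot: [-3.142, 0.0, 0.128]
ft_force: [-0.8, 0.4, 0.6]
opening: 0.421
[-0.0009, 0.0027, 0.0855, 0.0013] [537.02615752 136.38555614 121.46631676]
```

View pics/p5.png

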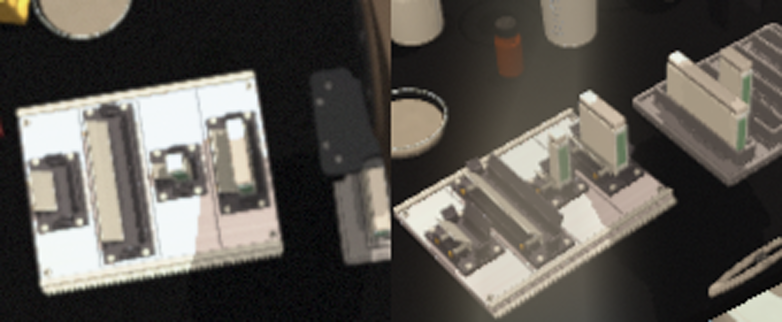

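Cell_10 stands upright in its holder (left image 178,163; right 560,160). Fetching cell_30.

```bash
python3 -m pendant '[[[0.42,-0.001,0.002,0.02,0.001],[0.42,-0.001,0.002,0.05,0.001],[0.42,-0.001,0.002,0.07,0.001],[0.42,-0.001,0.002,0.085,0.001],[0.42,-0.001,0.002,0.085,0.001],[0.42,-0.001,0.002,0.085,0.001],[0.2,-0.001,0.002,0.085,0.001],[0,-0.001,0.002,0.085,0.001]]]';python3 -m pendant '[[[0,0,0,0,0],[0,0,0,0,0],[0,0,0,0,0],[0,0,0,0,0],[0,0,0,-0.015,0],[0,0,0,-0.045,0],[0,0,0,-0.08,0],[0,0,0,-0.1,0]]]'
python3 -c "
from h import *
print(rel(508.4,445,130,.162), env.state()['eef_pos'])"
```

```text
t: 16.55
eef_pos: [536.8, 133.1, 37.5]
tcp_rot: [3.142, -0.001, 0.126]
ft_force: [-0.2, -0.0, 0.5]
opening: 0.306
t: 17.35
eef_pos: [536.9, 132.9, 138.7]
tcp_rot: [3.141, -0.002, 0.126]
ft_force: [-0.3, -0.6, -0.5]
opening: 0.156
[0.0109, -0.3132, 0.0087, -0.0362] [536.85727974 132.86858109 138.74809199]
```

```bash
python3 -m pendant '[[[0,0.011,-0.313,0,-0.036],[0,0.011,-0.313,0,-0.036],[0,0.011,-0.313,0,-0.036],[0,0.011,-0.313,0,-0.036],[0,0.011,-0.313,0,-0.036],[0,0.011,-0.313,0,-0.036],[0,0.011,-0.313,0.01,-0.036],[0,0.011,-0.313,0.01,-0.036]]]'
python3 - <<'E'
from h import *
print(rel(508.4,445,46,.162), env.state()['eef_pos'])
E
```

```text
t: 18.15
eef_pos: [506.7, 445.9, 124.6]
tcp_rot: [3.14, 0.002, 0.165]
ft_force: [0.6, -0.7, -0.2]
opening: 0.156
[0.0015, 0.0012, 0.0786, 0.0025] [506.69040875 445.93708945 124.5584514 ]
```

```bash
python3 -m pendant '[[[0,0.001,0.001,0.02,0.002],[0,0.001,0.001,0.05,0.002],[0,0.001,0.001,0.056,0.002],[0,0.001,0.001,0.061,0.002],[0,0.001,0.001,0.066,0.002],[0,0.001,0.001,0.071,0.002],[0,0.001,0.001,0.075,0.002],[0,0.001,0.001,0.078,0.002]]]';  python3 -m pendant '[[[0,0,0,0.001,0],[0,0,0,0.002,0],[0,0,0,0.003,0],[0,0,0,0.003,0],[0,0,0,0.003,0],[0,0,0,0.003,0],[0,0,0,0.003,0],[0,0,0,0.003,0]]]'
```

```text
t: 18.95
eef_pos: [509.3, 443.6, 48.7]
tcp_rot: [3.141, -0.0, 0.16]
ft_force: [0.6, -2.7, 1.7]
opening: 0.156
t: 19.75
eef_pos: [509.2, 443.9, 46.0]
tcp_rot: [3.141, -0.0, 0.16]
ft_force: [-0.8, -4.3, 6.2]
opening: 0.156
```

```bash
python3 -m pendant '[[[0,0,0,0.001,0],[0,0,0,0.002,0],[0,0,0,0.003,0],[0,0,0,0.003,0],[0,0,0,0.003,0],[0,0,0,0.003,0],[0,0,0,0.003,0],[0,0,0,0.003,0]]]'
```

```text
t: 20.55
eef_pos: [509.4, 444.1, 45.9]
tcp_rot: [-3.141, -0.002, 0.16]
ft_force: [-8.1, -10.1, 29.5]
opening: 0.16
```

Home: it stopped at 45.9 with 30 N. Release, then on to cell_100.

```bash
python3 -m pendant '[[[0,0,0,-0.003,0],[0.2,0,0,-0.003,0],[0.42,0,0,-0.003,0],[0.42,0,0,-0.003,0],[0.42,0,0,-0.003,0],[0.42,0,0,-0.003,0],[0.42,0,0,-0.03,0],[0.42,0,0,-0.07,0]]]'
python3 -c "
from h import *
print(rel(522.7,177.2,120,.127), env.state()['eef_pos'])"
```

```text
t: 21.35
eef_pos: [508.2, 443.3, 111.0]
tcp_rot: [3.139, 0.004, 0.16]
ft_force: [-0.5, 1.3, 1.2]
opening: 0.417
[-0.0281, 0.265, -0.009, 0.0328] [508.24375176 443.33384361 110.99013038]
```

```bash
python3 -m pendant '[[[0.42,-0.028,0.264,-0.008,0.033],[0.42,-0.028,0.264,-0.008,0.033],[0.42,-0.028,0.264,-0.008,0.033],[0.42,-0.028,0.264,-0.008,0.033],[0.42,-0.028,0.264,-0.008,0.033],[0.42,-0.028,0.264,-0.008,0.033],[0.42,-0.028,0.264,-0.008,0.033],[0.42,-0.028,0.264,-0.008,0.033]]]'
python3 - <<'E'
from h import *
print(rel(522.7,177.2,36,.127), env.state()['eef_pos'])
c=snap('top','6');s=snap('scene','6')
a=c["image"][110:250,190:360]; b=s["image"][150:290,200:370]
cv2.imwrite('pics/p6.png',cv2.resize(np.hstack([a,b]),None,fx=2.3,fy=2.3,interpolation=cv2.INTER_CUBIC))
E
```

```text
t: 22.15
eef_pos: [523.8, 179.4, 120.6]
tcp_rot: [-3.141, -0.0, 0.126]
ft_force: [0.1, 0.2, -1.0]
opening: 0.42
[-0.0014, 0.0021, 0.0846, -0.0007] [523.79608288 179.41769111 120.6475371 ]
```

View pics/p6.png

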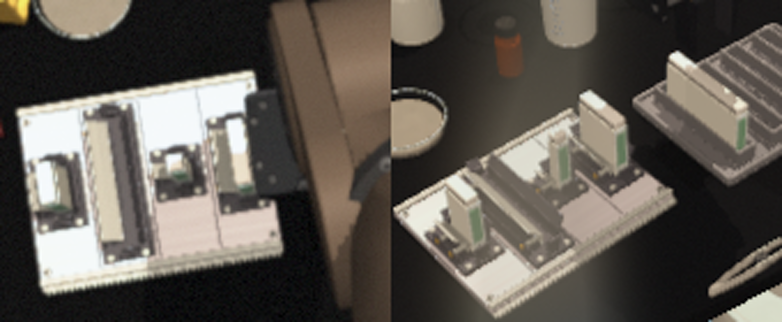

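Cell_30 stands upright in its holder (left 50,180; right 465,210). Now cell_100.

```bash
python3 -m pendant '[[[0.42,-0.001,0.001,0.02,0],[0.42,-0.001,0.001,0.05,0],[0.42,-0.001,0.001,0.07,0],[0.42,-0.001,0.001,0.085,0],[0.42,-0.001,0.001,0.085,0],[0.42,-0.001,0.001,0.085,0],[0.2,-0.001,0.001,0.085,0],[0,-0.001,0.001,0.085,0]]]';python3 -m pendant '[[[0,0,0,0,0],[0,0,0,0,0],[0,0,0,0,0],[0,0,0,0,0],[0,0,0,-0.015,0],[0,0,0,-0.045,0],[0,0,0,-0.08,0],[0,0,0,-0.1,0]]]'
python3 -c "
from h import *
print(rel(516.8,393.7,130,.162), env.state()['eef_pos'])"
```

```text
t: 23.05
eef_pos: [523.1, 178.1, 36.5]
tcp_rot: [-3.142, -0.001, 0.127]
ft_force: [0.6, 0.8, 0.1]
opening: 0.305
t: 23.85
eef_pos: [523.1, 177.8, 137.8]
tcp_rot: [-3.142, -0.002, 0.127]
ft_force: [0.8, 0.3, -1.1]
opening: 0.156
[0.021, -0.215, 0.0078, -0.0353] [523.14091371 177.76689061 137.77405041]
```

```bash
python3 -m pendant '[[[0,0.021,-0.215,0,-0.035],[0,0.021,-0.215,0,-0.035],[0,0.021,-0.215,0,-0.035],[0,0.021,-0.215,0,-0.035],[0,0.021,-0.215,0,-0.035],[0,0.021,-0.215,0.005,-0.035],[0,0.021,-0.215,0.01,-0.035],[0,0.021,-0.215,0.01,-0.035]]]'
python3 - <<'E'
from h import *
print(rel(516.8,393.7,46,.162), env.state()['eef_pos'])
s=snap('scene','7'); crop(s,190,110,370,270,3,'pics/p7.png')
E
```

```text
t: 24.65
eef_pos: [516.2, 392.0, 124.5]
tcp_rot: [3.141, 0.002, 0.16]
ft_force: [-0.5, -0.1, -0.7]
opening: 0.158
[0.0009, -0.0016, 0.0785, -0.0016] [516.20031142 391.96495983 124.53566343]
```

View pics/p7.png

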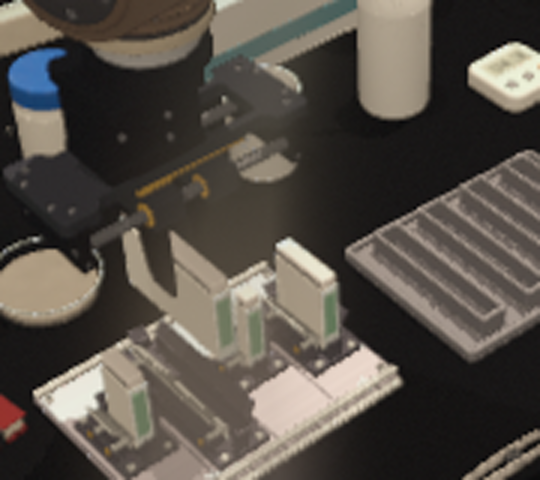

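Cell_100 is held level (130–230, 230–345) over its holder. Inserting.

```bash
python3 -m pendant '[[[0,0.001,-0.001,0.02,-0.001],[0,0.001,-0.001,0.05,-0.001],[0,0.001,-0.001,0.056,-0.001],[0,0.001,-0.001,0.061,-0.001],[0,0.001,-0.001,0.066,-0.001],[0,0.001,-0.001,0.071,-0.001],[0,0.001,-0.001,0.075,-0.001],[0,0.001,-0.001,0.078,-0.001]]]';  python3 -m pendant '[[[0,0,0,0.001,0],[0,0,0,0.002,0],[0,0,0,0.003,0],[0,0,0,0.004,0],[0,0,0,0.004,0],[0,0,0,0.004,0],[0,0,0,0.004,0],[0,0,0,0.004,0]]]'
```

```text
t: 25.5
eef_pos: [517.4, 394.5, 47.8]
tcp_rot: [3.141, -0.0, 0.163]
ft_force: [-0.2, -4.4, 0.3]
opening: 0.156
t: 26.3
eef_pos: [517.2, 394.8, 45.0]
tcp_rot: [3.142, -0.001, 0.163]
ft_force: [-3.5, -6.5, 14.8]
opening: 0.154
```

```bash
python3 -m pendant '[[[0,0,0,0.001,0],[0,0,0,0.002,0],[0,0,0,0.002,0],[0,0,0,0.002,0],[0,0,0,0.002,0],[0,0,0,0.002,0],[0,0,0,0.002,0],[0,0,0,0.002,0]]]'
python3 -m pendant '[[[0,0,0,-0.003,0],[0.2,0,0,-0.003,0],[0.42,0,0,-0.003,0],[0.42,0,0,-0.003,0],[0.42,0,0,-0.003,0],[0.42,0,0,-0.003,0],[0.42,0,0,-0.03,0],[0.42,0,0,-0.07,0]]]'
python3 -m pendant '[[[0.42,-0.02,0.05,-0.04,0],[0.42,-0.02,0.1,-0.05,0],[0.42,-0.02,0.15,-0.05,0],[0.42,-0.02,0.2,-0.05,0],[0.42,-0.02,0.25,-0.05,0],[0.42,-0.02,0.28,-0.05,0],[0.42,-0.02,0.28,-0.05,0],[0.42,-0.02,0.28,-0.05,0]]]'
python3 - <<'E'
from h import *
np.set_printoptions(suppress=True,precision=1)
c=snap('top','8');s=snap('scene','8')
a=c["image"][110:250,190:360]; b=s["image"][150:290,200:370]
cv2.imwrite('pics/p8.png',cv2.resize(np.hstack([a,b]),None,fx=2.3,fy=2.3,interpolation=cv2.INTER_CUBIC))
yaw=0.162; C=np.array([521.,368.]); ex=np.array([np.cos(yaw),np.sin(yaw)]); ey=np.array([-ex[1],ex[0]])
for n,k in (("top",c),("scene",s)):
    W=cloud(k); g=k["image"].min(2); L=np.dstack([(W[...,:2]-C)@ex,(W[...,:2]-C)@ey])
    for yc,nm in ((78,"30"),(26,"100"),(-26,"10"),(-78,"50")):
        m=(abs(L[...,1]-yc)<22)&(W[...,2]>73)&(W[...,2]<90)&(g>150)&(abs(L[...,0])<75)
        v,u=np.nonzero(m)
        if len(u)<5: print(n,nm,"few",len(u)); continue
        P=ray(k,u,v,80)[:,:2]-C; x=P@ex; y=P@ey-yc
        print(n,nm,len(u),"lid z med %.1f"%np.median(W[m][:,2]),"x %.1f..%.1f y %.1f..%.1f"%(x.min(),x.max(),y.min(),y.max()))
E
```

```text
t: 27.1
eef_pos: [517.2, 394.8, 45.0]
tcp_rot: [-3.141, -0.002, 0.163]
ft_force: [-8.2, -10.9, 32.1]
opening: 0.154
t: 27.9
eef_pos: [516.2, 394.3, 110.1]
tcp_rot: [3.14, 0.004, 0.163]
ft_force: [1.7, 0.5, -0.4]
opening: 0.422
t: 28.7
eef_pos: [543.0, 114.5, 161.6]
tcp_rot: [-3.141, -0.0, 0.161]
ft_force: [0.3, 0.2, -0.6]
opening: 0.421
top 30 135 lid z med 79.3 x -15.6..17.7 y -13.3..0.8
top 100 398 lid z med 79.3 x -50.0..52.7 y -12.7..1.0
top 10 49 lid z med 79.4 x -6.2..6.6 y -11.4..1.3
top 50 189 lid z med 79.2 x -25.0..26.8 y -11.6..1.4
scene 30 89 lid z med 80.5 x -23.1..17.0 y -10.5..6.6
scene 100 241 lid z med 80.9 x -52.4..51.1 y -10.7..3.1
scene 10 35 lid z med 81.1 x -9.1..6.6 y -10.2..7.4
scene 50 101 lid z med 80.6 x -27.4..25.7 y -10.4..3.0
```

View pics/p8.png

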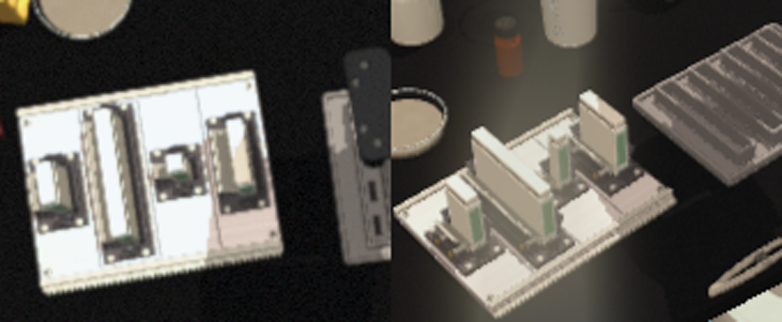

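All four cells stand upright in matching holders. The lid tops are at 79–81 mm (80 expected) and the rack is empty. Handing in.

```bash
python3 -c "
from cell import env
print(env.job_done(), env.state()['t'])"
```

```text
the job is handed in; nothing more can be done
the job is handed in; nothing more can be done
```

All four cells are in their matching spring-clip holders on the carriage, upright and released, and I handed the job in at about 29 s of the 102 s allowed.

- **Pressed home:** I pushed each cell down until it stopped moving. The push reached 21–35 N against the leaf's 3–12 N, and the gripper stopped at the height expected for a seated cell.
- **Last pictures:** The lids were at 79.2–79.4 mm in the top camera and 80.5–81.1 mm in the scene camera, against 80 mm expected. All four sat within about 1.5 mm of mid-channel in the top camera and had shifted about 5 mm against the fixed wall, as intended.
- **Not fully settled:** The scene camera's outlines of `cell_10` and `cell_30` came out a few mm wider than the top camera's. I took that as side-wall pixels caught in the lid mask. The pictures and the top camera showed both standing straight.

At hand-in the gripper was raised over the empty rack, touching nothing.

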